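# Seat the circuit board and hold the test probe on its marked pad

## Robot

A 6-joint arm with a two-finger parallel gripper is mounted at the origin on a cart in front of the work surface, level with it; the furniture and walls round the work are solid. World frame = base frame: x ahead of the robot, y to its left, z up, the work surface at z = 0. Lengths are in m, angles in rad, forces in N, time in s.
With the tool pointing down it reaches from about 0.225 to 0.875 m from the base axis. Payload 3.4 kg.
Tool frame: the origin (TCP) lies at the very end of the fingers, on their centre line; the grasp point (between the pads) lies 19 mm behind it (manip.hold_point_z is the distance from the TCP to the grasp point, in m); z points along the fingers, y is the line along which they close (so a half turn about z gives the same grasp; the last joint's range is limited). The gripper opens to 85 mm and grips with 20 to 120 N. Pads are 22 mm wide; open, the fingers measure 114 mm over their backs; the gripper's body (76 mm by 85 mm) begins 54 mm behind the grasp point. The pads swing forward as they close: fully open they stand 13 mm farther back than shut.
Start: joints at [-1.273, 0.276, 1.505, -0, 1.361, -0.121], TCP at [0.234, -0.525, 0.231] pointing down, gripper open.
Joint ranges: [-2.89, 2.89], [-0.75, 2.08], [0.22, 2.7], [-1.18, 4.32], [0.11, 2.71], [-2.7, 2.7]. Speed limits (rad/s): [2.57, 2.57, 3.14, 3.14, 3.14, 3.14].

## Interface

Orientations are given as a unit quaternion [w, x, y, z].
In Python, from rig import readout, viewer, order, manip gives the robot as it stands. The module is installed in compiled form; this text tells all that it offers.
- The arm moves only by the tool send_rows, never from a script. Its arguments are lists of equal length, an entry for each row: "xyz": the shift along the world's x, y, z in m, a list of three; "delta_rot": the turn, a rotation vector about the world's x, y, z in degrees, a list of three. In form: {"xyz": [[tx, ty, tz], ...], "delta_rot": [[wx, wy, wz], ...]}. A call has 1 to 12 rows; each row shifts and turns the commanded pose from where the row before left it; what a row does not reach is not made up. A row lasts 1/10 s, in which the tool goes at most 50 mm and 8.59 degrees, less where a joint would pass 70% of its speed; a pose out of reach is approached as far as the arm can. A call with a gripper value outside its range is refused whole. "gripper" is the finger opening in m, from 0 to 0.0854, set as the call begins (left out, the last holds). The fingers move at their own pace and stop on an object; "force" is the grip in N (left out, the last holds). Time passes only in rows, so rows that do not move let the fingers close. It gives the time, the measured TCP pose, the force, the opening and the grip force at its end, in the units of the state.
- readout.get_state(): the state, without advancing time (a new reading comes with each control period).
- viewer.get_image(name): name is "side" or "top" or "wrist"; returns a dict with "color" (480x640x3 uint8, red, green, blue), "depth" (480x640 float32, m along the optical axis (not along the pixel's ray), 0 where there is no reading), "K" (3x3 intrinsics, pixels), "dist" ([k1, k2, p1, p2, k3] as OpenCV has them; the pictures are not rectified), "camera_from_world" (4x4, takes a point from world to camera coordinates). Camera axes: x right, y up, looking along -z (the intrinsics and any distortion apply to the point x, -y, -z); pixel columns grow to the right and rows downward; lengths in m; the calibration is good to about 2 mm. A picture is of the moment at which its call begins.
- order.sign_off(): hands the job in; it is judged then, once.
The state is a dict: "clock": time; "qpos": joint angles; "qd": joint speeds; "effort": joint torques, N m; "position": TCP position; "ee_rot": TCP orientation; "contact_force": force on the tool from outside, world axes, zero at the start; "moment": the same for the moment, N m; "width": finger opening in m; "gripper_force": force on a finger pad.
Only numpy, scipy, OpenCV 4.12 (cv2) and the standard library are available. Lean on these libraries where they do the work, as an engineer would, in place of code of your own. Each camera call takes 0.05 s, during which the arm holds its last target. There are 200 camera calls.

## Task

The circuit board lies crooked in its grey test nest, one end propped up on the ejector pin: press that end down until the board sits level in the nest. Then take the red spring-tipped test probe out of its stand by the handle and hold it upright with its tip on the gold pad that has a white ring round it, pressing lightly so that the spring tip is pushed about half-way in and never hard against its stop. Finish while holding it there, board still level, and leave the other things on the bench alone.

Things in the scene. Friction and masses are not known exactly. Their poses are not given: they have to be found in the camera images.
- nest: Grey test nest, a shallow frame fixed to the bench, 96 (x) by 130 (y) mm, 21 mm high. Origin: centre of its underside on the bench; z up. The board lies in its pocket with about 2 mm play all round. It may stand at any yaw, and on the left or right of the bench.
- ejector (a joint): Ejector pin of the nest, a brass pin 8 mm thick under the board's +y end, 40 mm from the board's centre. Value: how far it has been pushed down, in m: 0 = up (board end lifted 10 mm), 0.010 = down (board level). It gives way stiffly at about 3 N and stays where it is pushed.
- board: Loose dark green circuit board, 70 (x) by 100 (y) by 5 mm, 70 g. Origin: centre of its underside; z out of its top face, y along its length towards the end that is propped up at the start (tilt about 0.11 rad). When level its underside is 18 mm and its top face 23 mm above the bench, 2 mm above the nest's rim. A black chip 3 mm high stands on it 12 mm to +y and 14 mm to -x of the centre.
- board_centre (a point): Centre of the board, half-way through its thickness (20.5 mm above the bench when seated). Axes as the board.
- raised_end (a point): Spot on the top face of the board right above the ejector pin, 40 mm from the centre to +y: press here, straight down. At the start it is about 33 mm above the bench, 23 mm once seated. Axes as the board.
- pad (a point): Centre of the marked pad on the board's top face: gold disc of 10 mm diameter in a white ring of 19 mm outer diameter, 12 mm to +x and 18 mm to -y of the board's centre. The three other gold discs, 8 mm, have no ring. Axes as the board (z out of the face).
- stand: Probe stand fixed to the bench: aluminium block 46 x 46 mm, 50 mm high, on a black foot 80 x 80 mm and 4 mm thick. Origin: centre of its underside. The probe stands upright in a hole 14 mm wide and 46 mm deep in its top.
- probe: Test probe, 70 g, upright in the stand at the start: red handle 18 x 18 mm square and 58 mm long with thin black ribs (5 to 63 mm above the origin), small black cap to 69 mm, black collar 24 mm across, 5 mm thick, whose underside rests on the stand, steel barrel 10 mm thick reaching 28 mm below the collar, then the brass spring tip. Origin: centre of the collar's underside; z along the probe towards the cap. Lift it at least 46 mm straight up to clear the stand.
- probe_handle (a point): Centre of the probe's square handle (34 mm above the collar's underside; 84 mm above the bench at the start): grip here across two opposite flats, 18 mm apart. Axes as the probe, x and y square to the flats.
- probe_tip (a point): Very end of the probe's brass spring tip (5 mm thick, rounded), on the probe's axis; 78 mm below the handle's centre while the spring is out, less by the plunger's value.
- plunger (a joint): Spring tip of the probe: how far it is pushed in, in m: 0 = out, 0.010 = hard against its stop. Spring 0.7 N per mm (half-way in, 5 mm, is 3.5 N; 7 N at the stop).
- screwdriver: Yellow-handled screwdriver, 174 mm long, lying: a loose bystander, to be left alone. Origin: centre of its underside.
- pot_knob: Black knob, 22 mm wide, 17 mm high: a loose bystander, to be left alone. Origin: centre of its underside.
- stubby_driver: Short red screwdriver, 74 mm long, lying: a loose bystander, to be left alone. Origin: centre of its underside.
- fuse_tin: Small round tin with a green lid, 45 mm wide, 23 mm high: a loose bystander, to be left alone. Origin: centre of its underside.
- term_3: Small green screw-terminal block, 32 mm long: a loose bystander, to be left alone. Origin: centre of its underside.
- term_8: Small orange screw-terminal block, 27 mm long: a loose bystander, to be left alone. Origin: centre of its underside.
There are look-alikes about, which are no part of the job. Leave any brown look-alike of the stand alone. There is more than one size of the probe; the job needs the smaller.

How it is judged:
By the outcome, as a careful person would: the job done as asked, in the order asked, and still so for the second after the job is handed in, while the arm keeps its last pose, push and grip.
It also fails if it takes over 54 s, if anything falls off the work surface, if the arm or the gripper's body presses on something with over 40 N, if the wrist force passes 120 N, or if a joint passes its speed limit or range.

## Working session

There is one attempt and no reset: what is moved stays moved. The work goes in short steps, Python scripts to look and compute and a tool call to move; the robot and the scene stay as the last step left them, time stands still between calls to the robot, and variables do not carry over. Pictures are saved under pics/ and viewed, at most 10 in all, crops included, and the job is handed in when it is done.

Besides the shell and the picture viewer there is one more tool, called after ">>>" by a JSON object that holds its "name" and its "arguments", one argument or row to a line. send_rows: Moves the arm, as the interface text tells. Its arguments: {"type":"object","properties":{"xyz":{"type":"array"},"delta_rot":{"type":"array"},"gripper":{"type":"number"},"force":{"type":"number"}},"required":["xyz","delta_rot"]}

```bash
mkdir -p pics; cat > h.py <<'E'
import numpy as np, cv2
from rig import readout, viewer, order, manip
def grab(n,tag):
    im=viewer.get_image(n); cv2.imwrite(f'pics/{tag}.png',im['color'][:,:,::-1]); np.savez(f'pics/{tag}.npz',**im); return im
def load(tag): return dict(np.load(f'pics/{tag}.npz'))
def ray(im,uv):
    p=cv2.undistortPoints(np.array(uv,float).reshape(-1,1,2),im['K'],im['dist']).reshape(-1,2)
    d=np.c_[p[:,0],-p[:,1],-np.ones(len(p))]
    T=np.linalg.inv(im['camera_from_world']); return T[:3,3],d@T[:3,:3].T
def onplane(im,uv,z):
    o,d=ray(im,uv); return o+d*((z-o[2])/d[:,2])[:,None]
def cloud(im):
    h,w=im['depth'].shape; vv,uu=np.mgrid[:h,:w]
    o,d=ray(im,np.c_[uu.ravel(),vv.ravel()]); P=o+d*im['depth'].reshape(-1,1); return P.reshape(h,w,3)
def proj(im,P):
    c=np.c_[np.atleast_2d(P),np.ones(len(np.atleast_2d(P)))]@im['camera_from_world'].T
    q=c[:,:3]*[1,-1,-1]; return cv2.projectPoints(q,np.zeros(3),np.zeros(3),im['K'],im['dist'])[0].reshape(-1,2)
E
python3 - <<'E'
from h import *
a=grab('top','top0');b=grab('side','side0')
cv2.imwrite('pics/both0.png',cv2.resize(np.vstack([a['color'],b['color']])[:,:,::-1],None,fx=.62,fy=.62))
for i in(a,b): print(np.linalg.inv(i['camera_from_world'])[:3].round(3),i['K'].round(0).tolist())
print(readout.get_state(),manip.hold_point_z)
E
```

```text
[[ 0.013  0.99  -0.141  0.432]
 [-1.     0.013  0.004  0.091]
 [ 0.006  0.141  0.99   1.165]] [[498.0, 0.0, 314.0], [0.0, 498.0, 251.0], [0.0, 0.0, 1.0]]
[[-0.977  0.13  -0.171  0.409]
 [-0.215 -0.613  0.761  0.811]
 [-0.005  0.779  0.626  0.686]] [[461.0, 0.0, 323.0], [0.0, 461.0, 244.0], [0.0, 0.0, 1.0]]
{'clock': 0.1, 'qpos': array([-1.27296138e+00,  2.76515630e-01,  1.50604594e+00,  4.25575892e-06,
        1.36070152e+00, -1.21061890e-01]), 'qd': array([-0.00107861, -0.00222047, -0.00404988,  0.0014997 , -0.00022877,
        0.00116095]), 'effort': array([ 8.48168329e-04, -4.17700303e+01, -2.46406424e+01, -1.25505726e-04,
        5.97561986e-03, -1.28976544e-05]), 'position': array([ 0.23370141, -0.52482658,  0.23051971]), 'ee_rot': array([-8.32143467e-04,  9.78145500e-01,  2.07919896e-01, -7.16535289e-05]), 'contact_force': array([-0.77267824,  0.7126371 , -0.13999988]), 'moment': array([ 0.00184817,  0.08082872, -0.07603414]), 'gripper_force': 0.0, 'width': 0.08533750664006756} 0.0187
```

View pics/top0.png

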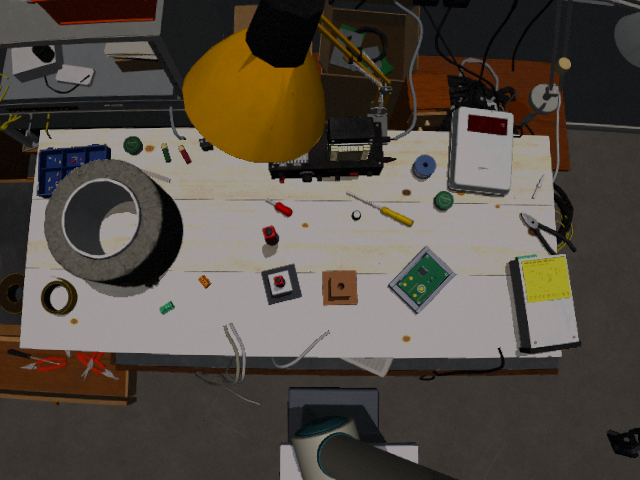

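View pics/side0.png

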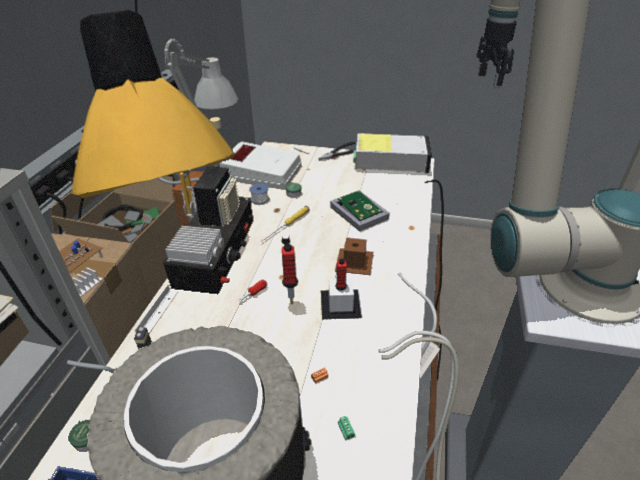

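The top view shows the nest at about (422,280). The aluminium stand with the small red probe is at (281,284), and the brown look-alike stand is at (340,287). A larger red probe stands at (270,235), or (290,265) in the side view. The candidate probes are therefore (281,284) and (270,235). The first is shorter and sits in the aluminium stand on the black foot, so it fits. I'll confirm this in an enlarged crop and measure.

```bash
python3 - <<'E'
from h import *
a=load('top0');b=load('side0')
c1=cv2.resize(a['color'][225:330,250:350],None,fx=4,fy=4,interpolation=2)
c2=cv2.resize(a['color'][235:325,375:470],(400,380),interpolation=2)
c3=cv2.resize(b['color'][225:330,265:390],(400,336),interpolation=2)
out=np.zeros((600,800,3),np.uint8);out[:420,:400]=c1;out[:380,400:]=c2;out=out.copy()
c3=cv2.resize(c3,(214,180));out[420:600,:214]=c3
cv2.imwrite('pics/crop0.png',out[:,:,::-1])
P=cloud(a);Pb=cloud(b)
def comp(im,P,m,lo,hi,name):
    m=m&(P[...,2]>lo)&(P[...,2]<hi)
    n,l,s,c=cv2.connectedComponentsWithStats(m.astype(np.uint8))
    for i in range(1,n):
        if s[i,4]>15: q=P[l==i]; print(name,c[i].round(1),s[i,4],q.mean(0).round(4),'zmax',q[:,2].max().round(3),'z med',np.median(q[:,2]).round(3))
hs=cv2.cvtColor(a['color'],cv2.COLOR_RGB2HSV);hb=cv2.cvtColor(b['color'],cv2.COLOR_RGB2HSV)
red=lambda h:((h[...,0]<6)|(h[...,0]>174))&(h[...,1]>150)&(h[...,2]>70)
comp(a,P,red(hs),.0,.3,'red top');comp(b,Pb,red(hb),.0,.3,'red side')
g=(hs[...,0]>45)&(hs[...,0]<90)&(hs[...,1]>90)
comp(a,P,g,-.01,.1,'green')
# nest: points 15..40mm high near board
for nm,(u0,u1,v0,v1),lo,hi in(('nest',(380,465,240,320),.012,.05),('block',(262,300,262,304),.04,.056),('foot',(255,305,255,310),.002,.02)):
    m=np.zeros(P.shape[:2],bool);m[v0:v1,u0:u1]=1;m&=(P[...,2]>lo)&(P[...,2]<hi)
    q=P[m];r=cv2.minAreaRect(q[:,:2].astype(np.float32)*1000);print(nm,len(q),r,np.median(q[:,2]))
E
```

```text
red top [184.8 155.1] 46 [0.8267 0.4039 0.0133] zmax 0.018 z med 0.014
red top [282.9 208.8] 123 [0.6944 0.1609 0.0172] zmax 0.025 z med 0.018
red top [269.2 232.3] 70 [0.6148 0.1808 0.1446] zmax 0.157 z med 0.144
red top [278.3 280. ] 41 [0.518  0.1617 0.1118] zmax 0.119 z med 0.112
red side [242.6 152.6] 126 [ 0.9044 -0.3258  0.0526] zmax 0.056 z med 0.053
red side [245.9 226.6] 18 [7.775e-01 3.000e-04 3.900e-02] zmax 0.044 z med 0.04
red side [288.  257.7] 191 [0.6148 0.1932 0.1328] zmax 0.152 z med 0.136
red side [341.3 273.1] 184 [0.518  0.1709 0.0929] zmax 0.118 z med 0.096
red side [289.2 276.6] 127 [0.6145 0.1949 0.087 ] zmax 0.106 z med 0.087
red side [223.5 279.2] 37 [0.7673 0.17   0.0272] zmax 0.031 z med 0.027
red side [257.2 287. ] 126 [0.6947 0.1681 0.0176] zmax 0.023 z med 0.018
green [132.2 144.9] 200 [0.8506 0.5351 0.0215] zmax 0.028 z med 0.022
green [166.2 154.6] 67 [0.8282 0.4503 0.0127] zmax 0.021 z med 0.013
green [443.5 199.9] 218 [ 0.7213 -0.2208  0.0218] zmax 0.027 z med 0.022
green [423.2 278.4] 1068 [ 0.5327 -0.1666  0.0277] zmax 0.038 z med 0.028
green [525.9 256.3] 38 [ 0.5859 -0.4115  0.0375] zmax 0.045 z med 0.038
green [166.2 307.7] 92 [0.4573 0.429  0.0114] zmax 0.02 z med 0.012
nest 2247 ((531.1727905273438, -165.98251342773438), (97.55924224853516, 131.9866943359375), 46.438926696777344) 0.02377997523909081
block 327 ((518.7833862304688, 162.90206909179688), (45.98147201538086, 46.243534088134766), 14.58393383026123) 0.04901744780837736
foot 674 ((522.6549072265625, 166.34213256835938), (126.727294921875, 115.39969635009766), 0.9410179257392883) 0.0035565812996585233
```

View pics/crop0.png

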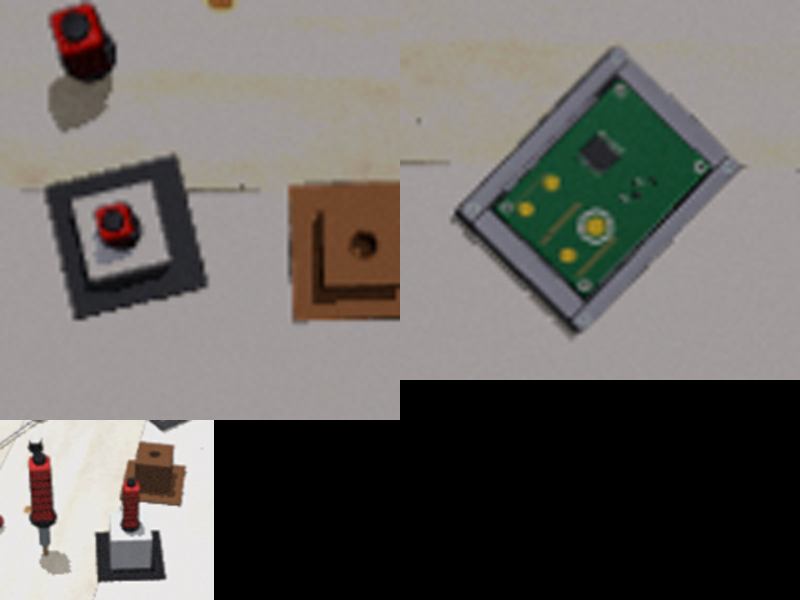

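The crop shows the small probe seated in the aluminium block at (281,284), which is the one meant. The larger probe stands free at (270,235). On the board, the chip lies towards the upper right and the ringed pad is at about (421,289), so the board's +y end points to the upper right. Next I'll check the tilt and the pad.

```bash
python3 - <<'E'
from h import *
a=load('top0');P=cloud(a);hs=cv2.cvtColor(a['color'],cv2.COLOR_RGB2HSV)
m=(hs[...,0]>45)&(hs[...,0]<90)&(hs[...,1]>90);m[:,:375]=0;m[:,470:]=0;m[:240]=0;m[320:]=0
q=P[m];A=np.c_[q[:,:2]-[.531,-.166],np.ones(len(q))];s=np.linalg.lstsq(A,q[:,2],rcond=None)[0]
print('slope',s, 'uphill deg',np.degrees(np.arctan2(s[1],s[0])))
k=cv2.morphologyEx(m.astype(np.uint8),cv2.MORPH_CLOSE,np.ones((9,9)))
qq=P[k>0];r=cv2.minAreaRect((q[:,:2]*1000).astype(np.float32));print(r)
y=np.radians(-43.6);u=np.array([np.cos(y),np.sin(y)]);x=np.array([u[1],-u[0]])
c=np.array([.531,-.166])
print('raised',c+.04*u,'pad',c+.012*x-.018*u,'padpx',proj(a,[*(c+.012*x-.018*u),.026]))
h=(hs[...,0]>18)&(hs[...,0]<32)&(hs[...,1]>150)&(k>0)
n,l,st,ce=cv2.connectedComponentsWithStats(h.astype(np.uint8))
for i in range(1,n):
  if st[i,4]>5: print(ce[i],st[i,4],P[l==i].mean(0))
E
```

```text
slope [-0.02731404  1.32756943  0.03222843] uphill deg 91.17866400604152
((476.7701721191406, -72.91047668457031), (90.56391143798828, 328.68267822265625), 30.748722076416016)
raised [ 0.55996687 -0.19358478] pad [ 0.50968947 -0.16227691] padpx [[421.33759056 288.39944279]]
[410.66666667 277.88888889] 9 [ 0.53378475 -0.1377356   0.02563786]
[404.5 284. ] 8 [ 0.51966546 -0.12360814  0.02351033]
[421.         288.28571429] 14 [ 0.50986689 -0.16123847  0.02713518]
[414.2 295. ] 10 [ 0.4944945  -0.14603149  0.02316195]
```

>>> {"name": "send_rows", "arguments": {
  "xyz": [
    [0.027,0.028,0],
    [0.027,0.028,0],
    [0.027,0.028,0],
    [0.027,0.028,0],
    [0.027,0.028,0],
    [0.027,0.028,0],
    [0.027,0.028,0],
    [0.027,0.028,0],
    [0.027,0.028,0],
    [0.027,0.028,0],
    [0.027,0.028,0],
    [0.029,0.023,0]
  ],
  "delta_rot": [
    [0,0,8],
    [0,0,8],
    [0,0,8],
    [0,0,8],
    [0,0,8],
    [0,0,8],
    [0,0,8],
    [0,0,8],
    [0,0,8],
    [0,0,8],
    [0,0,8],
    [0,0,8]
  ],
  "gripper": 0
}}

```text
clock: 1.3
position: [0.5603, -0.1924, 0.231]
ee_rot: [-0.001, 0.497, 0.868, 0.0]
contact_force: [0.2, -0.9, -0.0]
width: 0.0001
gripper_force: 0.0
```

>>> {"name": "send_rows", "arguments": {
  "xyz": [
    [0,0,-0.02],
    [0,0,-0.02],
    [0,0,-0.02],
    [0,0,0]
  ],
  "delta_rot": [
    [0,0,8.2],
    [0,0,8.2],
    [0,0,0],
    [0,0,0]
  ]
}}

```text
clock: 1.7
position: [0.5577, -0.1931, 0.168]
ee_rot: [-0.004, 0.371, 0.928, 0.0]
contact_force: [-0.8, -0.6, -0.7]
width: -0.0001
gripper_force: 0.0
```

```bash
python3 - <<'E'
from h import *
w=grab('wrist','w1');P=cloud(w);hs=cv2.cvtColor(w['color'],cv2.COLOR_RGB2HSV)
m=(hs[...,0]>45)&(hs[...,0]<90)&(hs[...,1]>90)&(w['depth']>0)
m&=(np.hypot(P[...,0]-.531,P[...,1]+.166)<.07)&(P[...,2]<.05)&(P[...,2]>.01)
q=P[m];A=np.c_[q[:,:2]-[.531,-.166],np.ones(len(q))];s=np.linalg.lstsq(A,q[:,2],rcond=None)[0]
print(m.sum(),'slope',s,'uphill deg',np.degrees(np.arctan2(s[1],s[0])),cv2.minAreaRect((q[:,:2]*1000).astype(np.float32)))
print('px raised, pad',proj(w,[[.560,-.1936,.033],[.5097,-.1623,.024]]))
print(np.linalg.inv(w['camera_from_world'])[:3].round(3));s=readout.get_state();print(s['position'],s['qpos'])
E
```

```text
12634 slope [ 0.07894954 -0.07818838  0.02809178] uphill deg -44.72246743341578 ((530.9606323242188, -165.13343811035156), (69.33162689208984, 98.81697082519531), 45.90531539916992)
px raised, pad [[319.68996708 229.21567776]
 [301.49663704 140.07873297]]
[[ 0.689 -0.694 -0.209  0.503]
 [ 0.724  0.659  0.203 -0.141]
 [-0.003 -0.291  0.957  0.311]]
[ 0.55876291 -0.19374573  0.16979029] [-4.51442728e-01  3.41828554e-01  1.56474384e+00  9.35046025e-05
  1.23900957e+00 -1.26110918e+00]
```

View pics/w1.png

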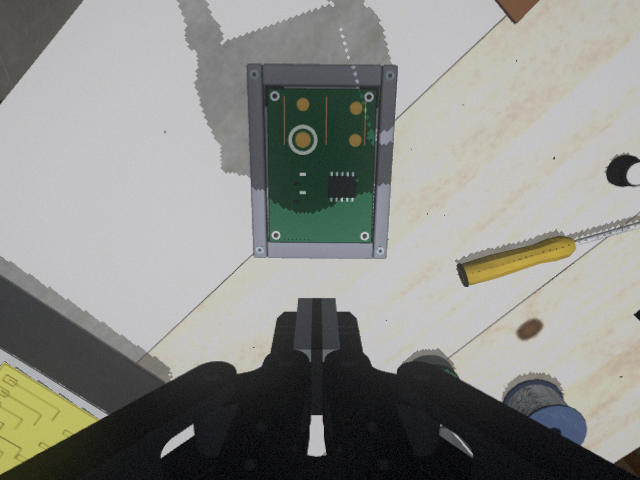

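The wrist view shows the ringed pad at (302,140), which matches the prediction of (301.5,140). The raised spot is at (320,229), with the fingertips lined up behind it. The measured tilt is 0.111 rad uphill at -44.7°, as expected. Next I press down.

>>> {"name": "send_rows", "arguments": {
  "xyz": [
    [0.001,0,-0.03],
    [0,0,-0.03],
    [0,0,-0.03],
    [0,0,-0.025],
    [0,0,-0.01],
    [0,0,-0.002],
    [0,0,-0.002],
    [0,0,-0.002],
    [0,0,-0.002],
    [0,0,-0.002],
    [0,0,-0.002],
    [0,0,-0.002]
  ],
  "delta_rot": [
    [0,0,0],
    [0,0,0],
    [0,0,0],
    [0,0,0],
    [0,0,0],
    [0,0,0],
    [0,0,0],
    [0,0,0],
    [0,0,0],
    [0,0,0],
    [0,0,0],
    [0,0,0]
  ]
}}

```text
clock: 2.95
position: [0.5611, -0.1945, 0.0326]
ee_rot: [0.0, 0.371, 0.928, -0.0]
contact_force: [-0.7, 0.1, 2.1]
width: -0.0
gripper_force: 1.2
```

>>> {"name": "send_rows", "arguments": {
  "xyz": [
    [0,0,-0.002],
    [0,0,-0.002],
    [0,0,-0.002],
    [0,0,-0.001],
    [0,0,-0.001],
    [0,0,0],
    [0,0,0]
  ],
  "delta_rot": [
    [0,0,0],
    [0,0,0],
    [0,0,0],
    [0,0,0],
    [0,0,0],
    [0,0,0],
    [0,0,0]
  ]
}}

```text
clock: 3.65
position: [0.561, -0.1944, 0.0243]
ee_rot: [0.0, 0.371, 0.928, 0.0]
contact_force: [1.0, -0.8, 1.3]
width: -0.0001
gripper_force: 0.8
```

>>> {"name": "send_rows", "arguments": {
  "xyz": [
    [0,0,-0.001],
    [0,0,-0.001],
    [0,0,0],
    [0,0,0]
  ],
  "delta_rot": [
    [0,0,0],
    [0,0,0],
    [0,0,0],
    [0,0,0]
  ]
}}

```text
clock: 4.05
position: [0.5611, -0.1945, 0.0231]
ee_rot: [0.0, 0.371, 0.928, -0.0]
contact_force: [-0.0, -0.4, 6.5]
width: 0.0001
gripper_force: 3.1
```

>>> {"name": "send_rows", "arguments": {
  "xyz": [
    [0,0,-0.001],
    [0,0,-0.001],
    [0,0,0],
    [0,0,0]
  ],
  "delta_rot": [
    [0,0,0],
    [0,0,0],
    [0,0,0],
    [0,0,0]
  ]
}}

```text
clock: 4.45
position: [0.5611, -0.1945, 0.023]
ee_rot: [0.001, 0.371, 0.929, -0.0]
contact_force: [-2.9, 0.4, 17.6]
width: -0.0
gripper_force: 8.9
```

>>> {"name": "send_rows", "arguments": {
  "xyz": [
    [0,0,0.01],
    [0,0,0.03],
    [0,0,0.04],
    [0,0,0.04],
    [0,0,0.04],
    [0,0,0],
    [0,0,0]
  ],
  "delta_rot": [
    [0,0,0],
    [0,0,0],
    [0,0,0],
    [0,0,0],
    [0,0,0],
    [0,0,0],
    [0,0,0]
  ]
}}

```text
clock: 5.15
position: [0.5605, -0.194, 0.1808]
ee_rot: [0.0, 0.371, 0.928, 0.0]
contact_force: [-0.5, 0.7, -0.7]
width: 0.0003
gripper_force: 0.0
```

```bash
cat > brd.py <<'E'
from h import *
def board(w):
    P=cloud(w);hs=cv2.cvtColor(w['color'],cv2.COLOR_RGB2HSV)
    g=(w['depth']>0)&(np.hypot(P[...,0]-.531,P[...,1]+.166)<.07)&(P[...,2]<.05)&(P[...,2]>.01)
    m=(hs[...,0]>45)&(hs[...,0]<90)&(hs[...,1]>90)&g
    q=P[m];A=np.c_[q[:,:2]-[.531,-.166],np.ones(len(q))];s=np.linalg.lstsq(A,q[:,2],rcond=None)[0]
    print(m.sum(),'slope,z',s,cv2.minAreaRect((q[:,:2]*1000).astype(np.float32)))
    h=((hs[...,0]>12)&(hs[...,0]<32)&(hs[...,1]>100)&g).astype(np.uint8)
    n,l,st,ce=cv2.connectedComponentsWithStats(h)
    for i in range(1,n):
        if st[i,4]>40: print(ce[i],st[i],onplane(w,[ce[i]],.023))
E
python3 -c "
from brd import *
w=grab('wrist','w2');board(w);print(readout.get_state()['position'])"
```

```text
11114 slope,z [ 0.00060677 -0.00294937  0.02273936] ((531.0938110351562, -165.51844787597656), (69.1548843383789, 99.38249206542969), 45.91609573364258)
[300.49180328  98.27868852] [295  92  12  13 122] [[ 0.49403091 -0.14628095  0.023     ]]
[351.5        101.59649123] [346  96  12  12 114] [[ 0.51899199 -0.12310916  0.023     ]]
[300.63095238 132.2202381 ] [294 125  14  15 168] [[ 0.50978434 -0.16149005  0.023     ]]
[350.59633028 132.62385321] [345 127  12  12 109] [[ 0.53344954 -0.13702284  0.023     ]]
[ 0.55974644 -0.19367251  0.17935456]
```

The board is now level, with slope below 0.003 and its top at 22.7 mm. The pad is at (0.5098, -0.1615). Next I go over the stand.

>>> {"name": "send_rows", "arguments": {
  "xyz": [
    [-0.0035,0.03,0.0035],
    [-0.0035,0.03,0.0035],
    [-0.0035,0.03,0.0035],
    [-0.0035,0.03,0.0035],
    [-0.0035,0.03,0.0035],
    [-0.0035,0.03,0.0035],
    [-0.0035,0.03,0.0035],
    [-0.0035,0.03,0.0035],
    [-0.0035,0.03,0.0035],
    [-0.0035,0.03,0.0035],
    [-0.0035,0.03,0.0035],
    [-0.0035,0.027,0.0035]
  ],
  "delta_rot": [
    [0,0,0],
    [0,0,0],
    [0,0,-4],
    [0,0,-4],
    [0,0,-4],
    [0,0,-4],
    [0,0,-4],
    [0,0,-4],
    [0,0,-4],
    [0,0,-4],
    [0,0,0],
    [0,0,0]
  ],
  "gripper": 0.05,
  "force": 40
}}

```text
clock: 6.4
position: [0.517, 0.1638, 0.2198]
ee_rot: [-0.002, 0.613, 0.79, -0.002]
contact_force: [0.8, 0.3, 0.1]
width: 0.05
gripper_force: 0.0
```

>>> {"name": "send_rows", "arguments": {
  "xyz": [
    [0,0,0],
    [0,0,0],
    [0,0,0]
  ],
  "delta_rot": [
    [0,0,0],
    [0,0,0],
    [0,0,0]
  ]
}}

```text
clock: 6.7
position: [0.5182, 0.1618, 0.2209]
ee_rot: [-0.001, 0.613, 0.79, -0.001]
contact_force: [-0.0, -0.8, 0.3]
width: 0.0502
gripper_force: 0.0
```

```bash
python3 - <<'E'
from h import *
w=grab('wrist','w3');P=cloud(w);hs=cv2.cvtColor(w['color'],cv2.COLOR_RGB2HSV)
red=((hs[...,0]<8)|(hs[...,0]>172))&(hs[...,1]>130)&(hs[...,2]>60)&(w['depth']>0)
near=np.hypot(P[...,0]-.518,P[...,1]-.163)<.03
t=red&near&(P[...,2]>.109)&(P[...,2]<.118)
k=near&(P[...,2]>.109)
for nm,m in(('redtop',t),('top',k),('cap',near&(P[...,2]>.1165)),('handle',near&(P[...,2]>.06)&(P[...,2]<.115))):
    q=P[m]; print(nm,len(q),q.mean(0) if len(q) else '',cv2.minAreaRect((q[:,:2]*1000).astype(np.float32)) if len(q)>3 else '')
b=near&(P[...,2]>.046)&(P[...,2]<.053);b=(np.hypot(P[...,0]-.518,P[...,1]-.163)<.04)&(P[...,2]>.046)&(P[...,2]<.053)
print('block',cv2.minAreaRect((P[b][:,:2]*1000).astype(np.float32)))
s=readout.get_state();print(s['position'],s['ee_rot'],s['qpos'],s['width'])
E
```

```text
redtop 376 [0.51731623 0.16482289 0.11222032] ((518.0555419921875, 163.2533721923828), (16.742422103881836, 16.580432891845703), 14.591852188110352)
top 20137 [0.5161272  0.17298207 0.27753872] ((517.0564575195312, 165.40975952148438), (57.68699645996094, 30.407804489135742), 14.254579544067383)
cap 19642 [0.51609913 0.1731854  0.28170993] ((517.0564575195312, 165.40975952148438), (57.68699645996094, 30.407804489135742), 14.254579544067383)
handle 956 [0.51649556 0.16803946 0.09956946] ((517.7069091796875, 163.60963439941406), (18.552072525024414, 17.575986862182617), 13.925053596496582)
block ((517.982177734375, 162.876220703125), (46.13981628417969, 46.1273307800293), 14.557754516601562)
[0.51840187 0.16168115 0.2212142 ] [-6.01055662e-04  6.13312842e-01  7.89839209e-01 -1.01058170e-03] [ 1.74486859e-01  2.35109042e-01  1.58761898e+00 -4.80955546e-04
  1.32116965e+00 -7.56928113e-02] 0.05011829445015413
```

View pics/w3.png

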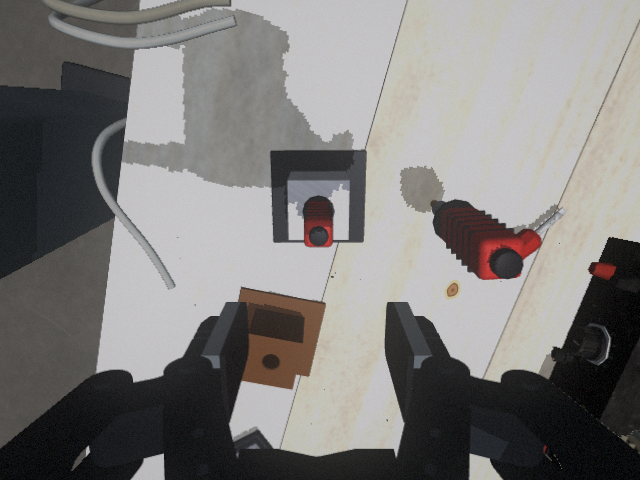

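The wrist view shows the small probe's cap at (319,236), centred between the fingers, and its yaw of 14.4° matches the tool. The large probe at (505,262) is clear of the fingers. The probe's position is (0.518, 0.163), so I descend and grip.

>>> {"name": "send_rows", "arguments": {
  "xyz": [
    [0,0.001,-0.025],
    [0,0,-0.025],
    [0,0,-0.025],
    [0,0,-0.025],
    [0,0,-0.025],
    [0,0,-0.02],
    [0,0,-0.011],
    [0,0,0],
    [0,0,0]
  ],
  "delta_rot": [
    [0,0,0],
    [0,0,0],
    [0,0,0],
    [0,0,0],
    [0,0,0],
    [0,0,0],
    [0,0,0],
    [0,0,0],
    [0,0,0]
  ]
}}

```text
clock: 7.65
position: [0.5194, 0.1633, 0.0667]
ee_rot: [0.0, 0.613, 0.79, 0.0]
contact_force: [0.7, 0.2, 0.3]
width: 0.0501
gripper_force: 0.0
```

>>> {"name": "send_rows", "arguments": {
  "xyz": [
    [0,0,0],
    [0,0,0],
    [0,0,0],
    [0,0,0],
    [0,0,0],
    [0,0,0],
    [0,0,0],
    [0,0,0]
  ],
  "delta_rot": [
    [0,0,0],
    [0,0,0],
    [0,0,0],
    [0,0,0],
    [0,0,0],
    [0,0,0],
    [0,0,0],
    [0,0,0]
  ],
  "gripper": 0,
  "force": 40
}}

```text
clock: 8.45
position: [0.5196, 0.1638, 0.0674]
ee_rot: [0.001, 0.613, 0.79, 0.001]
contact_force: [-0.5, -0.1, 6.1]
width: 0.0172
gripper_force: 41.9
```

>>> {"name": "send_rows", "arguments": {
  "xyz": [
    [0,0,0.008],
    [0,0,0.015],
    [0,0,0.02],
    [0,0,0.02],
    [0,0,0.02],
    [0,0,0.015],
    [0,0,0],
    [0,0,0]
  ],
  "delta_rot": [
    [0,0,0],
    [0,0,0],
    [0,0,0],
    [0,0,0],
    [0,0,0],
    [0,0,0],
    [0,0,0],
    [0,0,0]
  ]
}}

```text
clock: 9.25
position: [0.5185, 0.1636, 0.1641]
ee_rot: [-0.0, 0.613, 0.79, -0.0]
contact_force: [0.1, -1.2, -1.0]
width: 0.0176
gripper_force: 41.2
```

```bash
python3 - <<'E'
from h import *
a=grab('side','s4');t=grab('top','t4');w=grab('wrist','w4')
c=cv2.resize(a['color'][180:330,265:415],(600,600),interpolation=2)
out=np.zeros((600,800,3),np.uint8);out[:,:600]=c;out[:400,600:]=cv2.resize(w['color'],(0,0),fx=1,fy=1)[0:400,220:420]
cv2.imwrite('pics/c4.png',out[:,:,::-1])
s=readout.get_state();print(s)
p=s['position'];print(proj(a,[[p[0],p[1],p[2]-.061],[p[0],p[1],p[2]+.047]]))
E
```

```text
{'clock': 9.4, 'qpos': array([ 1.77690648e-01,  2.77259308e-01,  1.68032267e+00,  2.28604580e-05,
        1.18632645e+00, -7.36474588e-02]), 'qd': array([-2.80859481e-04,  4.17252163e-04, -1.88992857e-03, -2.65519598e-03,
       -7.18231999e-04, -6.04662187e-05]), 'effort': array([ 1.49291282e-02, -4.05650532e+01, -2.30913162e+01,  4.88274673e-04,
        3.91140289e-03, -2.50328696e-05]), 'position': array([0.5179751 , 0.16353847, 0.16316963]), 'ee_rot': array([-7.82933859e-04,  6.12905815e-01,  7.90155125e-01, -8.53123034e-04]), 'contact_force': array([ 1.17254209, -0.32290198, -1.83323541]), 'moment': array([ 0.00587851, -0.01672691,  0.02073375]), 'gripper_force': 41.211331486701965, 'width': 0.017599241787640003}
[[342.11375121 266.98244986]
 [343.36707477 220.98204335]]
```

View pics/c4.png

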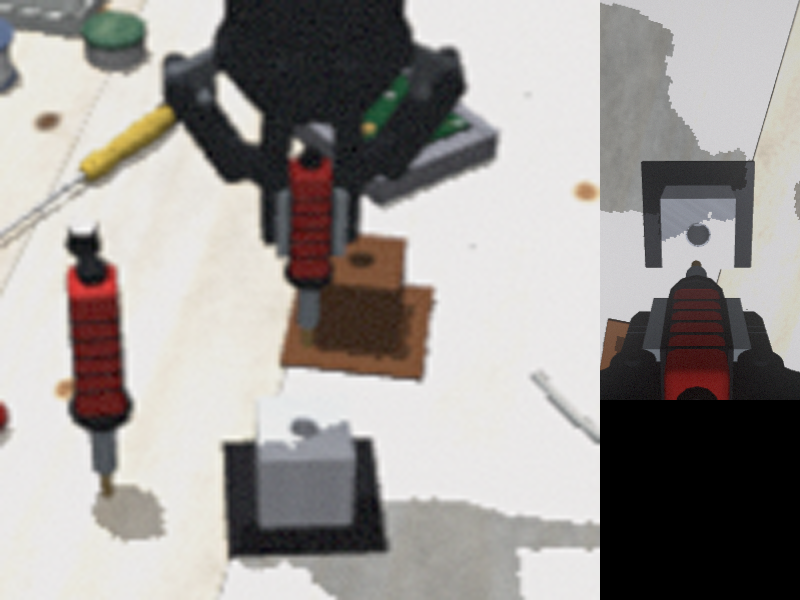

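The crop shows the probe lifted clear and hanging upright between the pads. The tip is at about side pixel (342,265) against a predicted (342,267), and the large probe is untouched. Next I carry it over the pad.

>>> {"name": "send_rows", "arguments": {
  "xyz": [
    [0,-0.015,0],
    [-0.001,-0.03,0],
    [-0.001,-0.03,0],
    [-0.001,-0.03,0],
    [-0.001,-0.03,0],
    [-0.001,-0.03,0],
    [-0.001,-0.03,0],
    [-0.001,-0.03,0],
    [-0.001,-0.03,0],
    [-0.0005,-0.03,0],
    [-0.0005,-0.025,0],
    [0,-0.015,0]
  ],
  "delta_rot": [
    [0,0,0],
    [0,0,0],
    [0,0,0],
    [0,0,0],
    [0,0,0],
    [0,0,0],
    [0,0,0],
    [0,0,0],
    [0,0,0],
    [0,0,0],
    [0,0,0],
    [0,0,0]
  ]
}}

```text
clock: 10.6
position: [0.509, -0.164, 0.1638]
ee_rot: [-0.0, 0.614, 0.79, -0.001]
contact_force: [0.0, -0.3, -1.5]
width: 0.0178
gripper_force: 41.2
```

>>> {"name": "send_rows", "arguments": {
  "xyz": [
    [0,0,-0.025],
    [0,0,-0.025],
    [0,0,-0.015],
    [0,0,0],
    [0,0,0],
    [0,0,0]
  ],
  "delta_rot": [
    [0,0,0],
    [0,0,0],
    [0,0,0],
    [0,0,0],
    [0,0,0],
    [0,0,0]
  ]
}}

```text
clock: 11.2
position: [0.5105, -0.1617, 0.1003]
ee_rot: [0.001, 0.613, 0.79, 0.0]
contact_force: [0.5, -0.8, -0.7]
width: 0.0173
gripper_force: 41.2
```

```bash
python3 - <<'E'
from brd import *
w=grab('wrist','w5');a=grab('side','s5');board(w);p=readout.get_state()['position'];print(p)
print('tip pred wrist/side',proj(w,[[p[0],p[1],p[2]-.061]]),proj(a,[[p[0],p[1],p[2]-.061]]),'pad',proj(w,[[.5098,-.1615,.023]]),proj(a,[[.5098,-.1615,.023]]))
u,v=proj(a,[[p[0],p[1],p[2]-.061]])[0].astype(int)
out=np.zeros((600,800,3),np.uint8)
out[:,:400]=cv2.resize(w['color'][150:450,220:420],(400,600),interpolation=2)
out[:,400:]=cv2.resize(a['color'][v-45:v+45,u-30:u+30],(400,600),interpolation=2);print(u,v)
cv2.imwrite('pics/c5.png',out[:,:,::-1])
E
```

```text
13161 slope,z [ 0.00116636 -0.00294094  0.02279873] ((531.0810546875, -165.28526306152344), (69.4286880493164, 99.93759155273438), 45.93760681152344)
[351.93370166 187.95027624] [345 181  15  15 181] [[ 0.51906483 -0.12308676  0.023     ]]
[294.56647399 218.06936416] [287 211  16  15 173] [[ 0.49403789 -0.14613806  0.023     ]]
[370.91907514 219.87283237] [364 213  15  15 173] [[ 0.53348657 -0.1370324   0.023     ]]
[316.24187726 252.85559567] [308 243  18  23 277] [[ 0.51001021 -0.16217115  0.023     ]]
[ 0.51056856 -0.1616009   0.10042563]
tip pred wrist/side [[317.62444933 262.76624208]] [[368.09658419 202.09220015]] pad [[316.17456149 251.63315422]] [[368.03556055 207.53983102]]
368 202
```

View pics/c5.png

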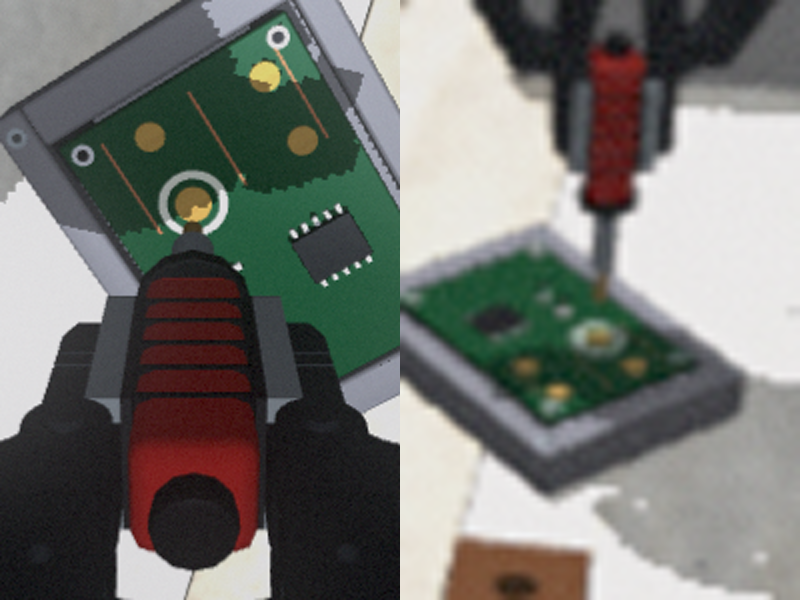

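The wrist crop shows the tip at about (316.5,263) against a predicted (317.6,263). The side view shows it at (368,202), also as predicted. The tip is therefore about 16 mm above the pad centre and lined up, so I lower gently.

>>> {"name": "send_rows", "arguments": {
  "xyz": [
    [-0.0005,0,-0.005],
    [0,0,-0.004],
    [0,0,-0.003],
    [0,0,-0.002],
    [0,0,-0.001],
    [0,0,0],
    [0,0,0],
    [0,0,0]
  ],
  "delta_rot": [
    [0,0,0],
    [0,0,0],
    [0,0,0],
    [0,0,0],
    [0,0,0],
    [0,0,0],
    [0,0,0],
    [0,0,0]
  ]
}}

```text
clock: 12.1
position: [0.5095, -0.1614, 0.0844]
ee_rot: [0.0, 0.613, 0.79, 0.0]
contact_force: [0.3, 0.5, -1.4]
width: 0.0176
gripper_force: 41.2
```

```bash
cat > f.py <<'E'
from h import *
L=[]
for i in range(6):
    viewer.get_image('top'); s=readout.get_state(); L.append([*s['position'],*s['contact_force']])
L=np.array(L);print(L.mean(0).round(4),L.std(0).round(4))
E
python3 f.py
```

```text
[ 0.5094 -0.1614  0.0844 -0.0489 -0.1416 -0.9675] [0.     0.     0.     0.5887 0.4482 0.5613]
```

>>> {"name": "send_rows", "arguments": {
  "xyz": [
    [0,0,-0.001],
    [0,0,-0.001],
    [0,0,-0.001],
    [0,0,0],
    [0,0,0]
  ],
  "delta_rot": [
    [0,0,0],
    [0,0,0],
    [0,0,0],
    [0,0,0],
    [0,0,0]
  ]
}}

```text
clock: 12.9
position: [0.5094, -0.1614, 0.0814]
ee_rot: [0.0, 0.613, 0.79, 0.0]
contact_force: [-0.6, -0.4, 1.0]
width: 0.0177
gripper_force: 41.3
```

```bash
python3 f.py
```

```text
[ 0.5094 -0.1614  0.0814 -0.3915  0.2895  1.1727] [0.     0.     0.     0.2108 0.4223 0.4617]
```

>>> {"name": "send_rows", "arguments": {
  "xyz": [
    [0,0,-0.001],
    [0,0,-0.001],
    [0,0,0],
    [0,0,0],
    [0,0,0]
  ],
  "delta_rot": [
    [0,0,0],
    [0,0,0],
    [0,0,0],
    [0,0,0],
    [0,0,0]
  ]
}}

```text
clock: 13.7
position: [0.5094, -0.1614, 0.0794]
ee_rot: [0.0, 0.613, 0.79, 0.0]
contact_force: [-0.2, 0.4, 2.6]
width: 0.0176
gripper_force: 41.6
```

```bash
python3 f.py; python3 - <<'E'
from brd import *
w=grab('wrist','w6');a=grab('side','s6');board(w)
out=np.zeros((600,800,3),np.uint8)
out[:,:400]=cv2.resize(w['color'][150:450,220:420],(400,600),interpolation=2)
out[:,400:]=cv2.resize(a['color'][162:252,338:398],(400,600),interpolation=2)
cv2.imwrite('pics/c6.png',out[:,:,::-1])
E
```

```text
[ 0.5094 -0.1614  0.0794  0.1333 -0.015   2.7462] [0.     0.     0.     0.4126 0.6321 0.7348]
14762 slope,z [ 0.00010682 -0.0019208   0.02271937] ((531.1744995117188, -167.47811889648438), (72.61785888671875, 103.43204498291016), 46.018707275390625)
[357.88479263 197.24884793] [349 189  18  17 217] [[ 0.5190773  -0.12299531  0.023     ]]
[294.84390244 230.15121951] [287 223  17  16 205] [[ 0.49404069 -0.14611173  0.023     ]]
[378.51010101 232.02020202] [371 225  16  16 198] [[ 0.53347882 -0.13695365  0.023     ]]
[319.66233766 263.12337662] [309 258  20  14 154] [[ 0.50992684 -0.15957583  0.023     ]]
```

View pics/c6.png

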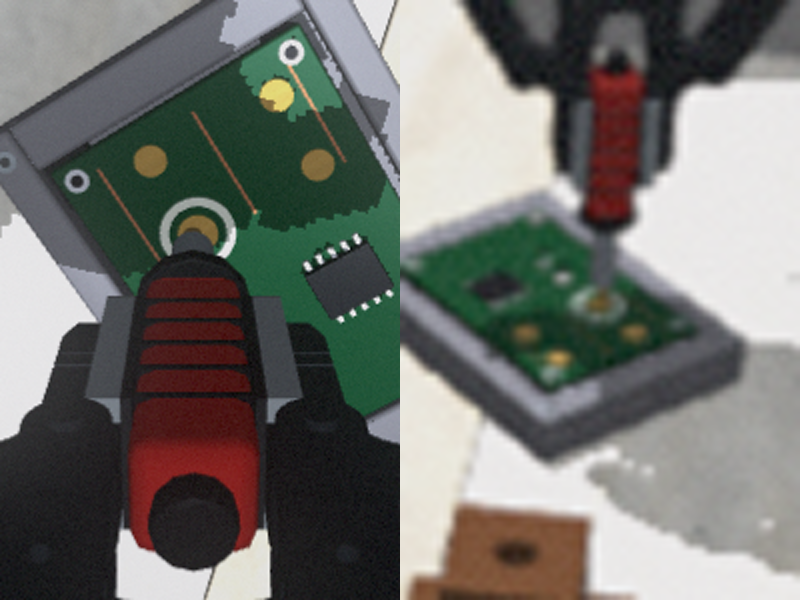

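The crop shows the probe upright with its tip inside the ringed pad, at side pixel (368,206). The net push is 3.5–3.7 N, so the plunger is about 5 mm in. The board is still level, so I hand the job in.

```bash
python3 -c "
from rig import order;print(order.sign_off())"
```

```text
the job is handed in; nothing more can be done
None
```

The job is handed in, with the board level in the nest and the small probe held upright on the ringed pad, its spring tip pressed about half-way in (about 5 mm, from a push of 3.5–3.7 N).

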